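Scoop beads from the tray under the shelf into the bowl

TASK

Take the long-handled scoop, reach in under the low wooden shelf without knocking the shelf, and scoop up beads from the white tray there. Bring them out in the scoop and tip them into the green bowl: at least four of the six beads must be in the bowl, and none may be left anywhere but in the bowl or the tray. Leave the bowl standing in its place, disturb nothing else, and lay the scoop back down flat on the table, right way up, clear of the shelf and the bowl.

Things in the scene. Friction and masses are not known exactly. Their poses are not given: they have to be found in the camera images.
- scoop: Long-handled steel scoop with a wooden handle, 365 mm long, 46 mm high, 0.13 kg, lying right way up on the table, level on its flat pan and on the hook at its tail. Origin on the underside plane, below the handle; x along the handle to the lip, z up. Pan at x 138 to 218 mm, hook end at x -147 mm, centre of mass at x 26 mm
- scoop_grip (a point): Good place to grip the scoop: on the axis of its straight, flat-sided wooden handle (16 mm wide, 20 mm tall, scoop x -118 to 82 mm), 36 mm above the underside, at scoop x -20 mm, 238 mm behind the lip. Grip across the width from above. Same axes as the scoop
- scoop_pan (a point): Middle of the scoop's pan, 12 mm above the underside, at scoop x 178 mm. The pan is 80 mm long, 72 mm wide (68 inside), with an open, thin front lip at scoop x 218 mm; flat bottom 1.5 mm thick, side walls 24 mm high near the lip and 30 mm farther back, rear wall 30 mm. Smooth: beads roll to the rear when the lip is raised a little and out over it when it dips
- riser: Low shelf of pale wood with jar, spools and tin on top, fixed: 165 mm deep, 240 mm wide, board 12 mm thick, underside 74 mm above the table; open at the front between end panels 194 mm apart. Things on top reach 180 mm high and stand 70 mm or more behind the front edge. Origin on the table under its centre; x to its back, front edge at x -82.5 mm, y to its left
- tray: White metal bead tray with grey felt under the shelf, fixed, 150 mm deep, 90 mm wide between side walls 26 mm high. Origin on the table under its centre; x to the back, y to its left. Floor 4 mm thick, flat from the low front edge (x -75 mm) to x 48 mm; there the back slopes up at 43 degrees to 31 mm high, so that beads pushed against it by a scoop sliding on the floor ride over its lip
- tray_mouth (a point): Middle of the tray's front edge, at the level of its floor, 4 mm above the table and within 10 mm of the shelf's front edge; axes as the tray's. A rolled hem along this edge, 4 mm wide, stands 3.5 mm above the floor and keeps the beads in: the scoop has to pass over it and can go down on the floor once its pan (80 mm) is inside
- bowl: Sea-green bowl, loose, 114 mm across the rim and 40 mm high, inner floor 11 mm above the table; origin on the table under its centre, z up
- bowl_in (a point): Point on the bowl's axis inside it, 34 mm above the table; a bead lies in the bowl when its centre is within 46 mm of this point
- bead1: Orange glazed ceramic bead, a drilled ball 20 mm across, 11 g; origin at its centre. The six start in the tray in three rows of two: centres within 15 mm of the tray's middle line, tray x -25 to 31 mm
- bead2: Teal glazed ceramic bead, a drilled ball 20 mm across, 11 g; origin at its centre. The six start in the tray in three rows of two: centres within 15 mm of the tray's middle line, tray x -25 to 31 mm
- bead3: Mustard yellow glazed ceramic bead, a drilled ball 20 mm across, 11 g; origin at its centre. The six start in the tray in three rows of two: centres within 15 mm of the tray's middle line, tray x -25 to 31 mm
- bead4: Dark red glazed ceramic bead, a drilled ball 20 mm across, 11 g; origin at its centre. The six start in the tray in three rows of two: centres within 15 mm of the tray's middle line, tray x -25 to 31 mm
- bead5: Dark blue glazed ceramic bead, a drilled ball 20 mm across, 11 g; origin at its centre. The six start in the tray in three rows of two: centres within 15 mm of the tray's middle line, tray x -25 to 31 mm
- bead6: Green glazed ceramic bead, a drilled ball 20 mm across, 11 g; origin at its centre. The six start in the tray in three rows of two: centres within 15 mm of the tray's middle line, tray x -25 to 31 mm
- mushroom: Wooden darning mushroom standing on its cap, 68 mm across, 108 mm high, a bystander at the back, left of the shelf; origin under its centre

How it is judged:
On the way, in this order (a step that is already met when the one before it is completed fails the run):
1. at least four beads lie in the scoop's pan, which has been drawn out from under the shelf and is off the table (((distance between each of bead1, bead2, bead3 and scoop_pan below 0.046 m and distance between any of bead4, bead5, bead6 and scoop_pan below 0.046 m) or ((distance between each of bead1, bead2 and scoop_pan below 0.046 m or distance between each of bead1, bead3 and scoop_pan below 0.046 m or distance between each of bead2, bead3 and scoop_pan below 0.046 m) and (distance between each of bead4, bead5 and scoop_pan below 0.046 m or distance between each of bead4, bead6 and scoop_pan below 0.046 m or distance between each of bead5, bead6 and scoop_pan below 0.046 m)) or (distance between any of bead1, bead2, bead3 and scoop_pan below 0.046 m and distance between each of bead4, bead5, bead6 and scoop_pan below 0.046 m)) and x of scoop_pan in the frame of riser below -0.1225 m and height (world z) of scoop above 0.003 m), for 0.2 s.
2. at least four beads are in the bowl (((distance between each of bead1, bead2, bead3 and bowl_in below 0.046 m and distance between any of bead4, bead5, bead6 and bowl_in below 0.046 m) or ((distance between each of bead1, bead2 and bowl_in below 0.046 m or distance between each of bead1, bead3 and bowl_in below 0.046 m or distance between each of bead2, bead3 and bowl_in below 0.046 m) and (distance between each of bead4, bead5 and bowl_in below 0.046 m or distance between each of bead4, bead6 and bowl_in below 0.046 m or distance between each of bead5, bead6 and bowl_in below 0.046 m)) or (distance between any of bead1, bead2, bead3 and bowl_in below 0.046 m and distance between each of bead4, bead5, bead6 and bowl_in below 0.046 m))), for 0.2 s.
At the end, for the whole second after the job is handed in: At least four beads in the bowl (within 46 mm of bowl_in), the rest in the tray, all at rest; bowl upright, within 40 mm of its place; scoop lying still on the table, right way up and flat (0.08 rad, underside within 6 mm of it), pan not under the shelf, touching neither shelf nor bowl (((distance between each of bead1, bead2, bead3 and bowl_in below 0.046 m and distance between any of bead4, bead5, bead6 and bowl_in below 0.046 m) or ((distance between each of bead1, bead2 and bowl_in below 0.046 m or distance between each of bead1, bead3 and bowl_in below 0.046 m or distance between each of bead2, bead3 and bowl_in below 0.046 m) and (distance between each of bead4, bead5 and bowl_in below 0.046 m or distance between each of bead4, bead6 and bowl_in below 0.046 m or distance between each of bead5, bead6 and bowl_in below 0.046 m)) or (distance between any of bead1, bead2, bead3 and bowl_in below 0.046 m and distance between each of bead4, bead5, bead6 and bowl_in below 0.046 m)) and (distance between bead1 and bowl_in below 0.046 m or (distance between bead1 and tray below 0.09 m and height (world z) of bead1 above 0.012 m)) and (distance between bead2 and bowl_in below 0.046 m or (distance between bead2 and tray below 0.09 m and height (world z) of bead2 above 0.012 m)) and (distance between bead3 and bowl_in below 0.046 m or (distance between bead3 and tray below 0.09 m and height (world z) of bead3 above 0.012 m)) and (distance between bead4 and bowl_in below 0.046 m or (distance between bead4 and tray below 0.09 m and height (world z) of bead4 above 0.012 m)) and (distance between bead5 and bowl_in below 0.046 m or (distance between bead5 and tray below 0.09 m and height (world z) of bead5 above 0.012 m)) and (distance between bead6 and bowl_in below 0.046 m or (distance between bead6 and tray below 0.09 m and height (world z) of bead6 above 0.012 m)) and height (world z) of scoop between -0.006 and 0.006 m and angle between scoop's own z axis and vertical below 0.08 rad and not (x of scoop_pan in the frame of riser between -0.12 and 0.12 m and y of scoop_pan in the frame of riser between -0.15 and 0.15 m and z of scoop_pan in the frame of riser between -0.01 and 0.09 m) and contact force between scoop and bowl below 0.1 N and contact force between scoop and riser below 0.1 N and linear speed of scoop below 0.02 m/s and angle between bowl's own z axis and vertical below 0.1 rad and distance of bowl from where it was at the start of the episode below 0.04 m and linear speed of each of bead1, bead2, bead3, bead4, bead5, bead6 below 0.03 m/s).
It fails at once if the shelf, or anything on it, is struck by the scoop or the robot (more than 5 N) (contact force between riser and scoop above 5 N or contact force between riser and the arm above 5 N or contact force between riser and the fingers above 5 N).
It fails at once if the bowl is tipped over (0.6 rad) or pushed more than 60 mm (angle between bowl's own z axis and vertical above 0.6 rad or distance of bowl from where it was at the start of the episode above 0.06 m).
It fails at once if the darning mushroom is moved more than 30 mm (distance of mushroom from where it was at the start of the episode above 0.03 m).
It also fails if it takes over 72 s, if anything falls off the work surface, if the arm or the gripper's body presses on something with over 40 N, if the wrist force passes 120 N, or if a joint passes its speed limit or range.

ROBOT

A 7-joint arm with a two-finger parallel gripper is mounted at the origin on a cart in front of the work surface, level with it; the furniture and walls round the work are solid. World frame = base frame: x ahead of the robot, y to its left, z up, the work surface at z = 0. Lengths are in m, angles in rad, forces in N, time in s.
With the tool pointing down it reaches from about 0.425 to 0.875 m from the base axis. Payload 4.7 kg.
Tool frame: the origin (TCP) lies midway between the tips of the shut fingers; the grasp point (between the pads) lies 19 mm behind it; z points along the fingers, y is the line along which they close (so a half turn about z gives the same grasp; the last joint's range is limited). The gripper opens to 87 mm and grips with 3 to 60 N. Pads are 19 mm wide; open, the fingers measure 117 mm over their backs; the gripper's body (75 mm by 190 mm) begins 51 mm behind the grasp point.
Start: joints at [1.223, 0.321, -0.07, 1.45, 0.023, 1.371, -0.057], TCP at [0.23, -0.608, 0.198] pointing down, gripper open.
Joint ranges: [-2.86, 2.86], [-0.3, 2.09], [-1.38, 1.24], [0.06, 2.45], [-1.56, 4.7], [0.09, 2.05], [-2.69, 2.69]. Speed limits (rad/s): [2.57, 2.57, 3.14, 3.14, 3.14, 3.14, 3.14].

INTERFACE

Orientations are given as a rotation vector (axis times angle).
In Python, from bench import ctrl gives the robot as it stands. The module is installed in compiled form; this text tells all that it offers.
- The arm moves only by the shell command python3 -m handwheel 'ROWS' [FORCE]. ROWS is JSON, a list of rows, each a list of 7 numbers: the finger opening in m, from 0 to 0.087, then the shift along the tool's x, y, z in m, then the turn, a rotation vector about the tool's x, y, z in degrees. A call has 1 to 12 rows; each row shifts and turns the commanded pose from where the row before left it, along the tool's axes as they then stand; what a row does not reach is not made up. A row lasts 1/8 s, in which the tool goes at most 62.5 mm and 10.7 degrees, less where a joint would pass 70% of its speed; a pose out of reach is approached as far as the arm can. A call is refused whole if a number of a shift passes 0.0625 or a number of a turn 10.7, either way. A call with a gripper value outside its range is refused whole. The fingers move at their own pace and stop on an object; FORCE is the grip in N (left out, the last holds). Time passes only in rows, so rows that do not move let the fingers close. It gives the time, the measured TCP pose, the force, the opening and the grip force at its end, in the units of the state.
- ctrl.get_state(): the state, without advancing time (a new reading comes with each control period).
- ctrl.get_image(name): name is "scene" or "top" or "wrist"; returns (picture, depth): 400x640x3 uint8, blue, green, red; 400x640 float32, m along the optical axis (not along the pixel's ray), 0 where there is no reading.
- ctrl.camera_info(name): a dict with "intrinsics" (3x3 intrinsics, pixels), "R" (3x3) and "t" (3): a world point X has camera coordinates R X + t. Camera axes: x right, y down, z forward; pixel columns grow to the right and rows downward; lengths in m; the calibration is good to about 2 mm. A picture is of the moment at which its call begins: read the wrist's pose just before it. camera_info takes no time and is no camera call; for the wrist camera it gives the pose at the moment of the call.
- ctrl.close_job(): hands the job in; it is judged then, once.
The state is a dict: "time": time; "joint_positions": joint angles; "qd": joint speeds; "joint_torque": joint torques, N m; "position": TCP position; "tool_rot": TCP orientation; "ft_force": force on the tool from outside, world axes, zero at the start; "torque": the same for the moment, N m; "grip_width": opening from 0.0 (shut) to 1.0 (fully open); "grip_force": force on a finger pad.
Only numpy, scipy, OpenCV 4.12 (cv2) and the standard library are available. Lean on these libraries where they do the work, as an engineer would, in place of code of your own. Each camera call takes 0.05 s, during which the arm holds its last target. There are 200 camera calls.

## Working session

There is one attempt and no reset: what is moved stays moved. The work goes in short steps, Python scripts to look and compute and a shell command to move; the robot and the scene stay as the last step left them, time stands still between calls to the robot, and variables do not carry over. Pictures are saved under pics/ and viewed, at most 10 in all, crops included, and the job is handed in when it is done.

```bash
mkdir -p pics; cat > h.py <<'E'
import numpy as np, cv2
from bench import ctrl
from scipy.spatial.transform import Rotation as Ro
def snap(name,f):
    info=ctrl.camera_info(name); im,d=ctrl.get_image(name); cv2.imwrite('pics/'+f+'.png',im); np.savez('pics/'+f+'.npz',im=im,d=d,K=info['intrinsics'],R=info['R'],t=info['t'])
    return im,d,info
def load(f): return np.load('pics/'+f+'.npz')
def w(f,u,v,z=None,win=1):
    n=load(f); K,R,t=n['K'],n['R'],n['t']; ray=np.linalg.inv(K)@[u,v,1]
    if z is None:
        p=n['d'][int(v)-win:int(v)+win+1,int(u)-win:int(u)+win+1]; dd=np.median(p[p>0]); return R.T@(ray*dd-t)
    c=-R.T@t; r=R.T@ray; return c+r*(z-c[2])/r[2]
def px(f,X):
    n=load(f); p=n['K']@(n['R']@np.array(X)+n['t']); return p[:2]/p[2]
E
python3 - <<'E'
from h import *
for n in('top','scene'):
    im,d,i=snap(n,n+'0'); print(n,-np.array(i['R']).T@np.array(i['t']),np.array(i['intrinsics']).tolist())
s=ctrl.get_state(); print(s['time'],s['position'],s['tool_rot'])
E
```

```text
top [ 0.3321976  -0.19166187  0.97795954] [[374.9824112199441, 0.0, 323.64261936448975], [0.0, 374.9824112199441, 197.15292498413453], [0.0, 0.0, 1.0]]
scene [ 0.14190101 -0.91339996  0.56985531] [[397.963513451419, 0.0, 317.4648345862395], [0.0, 397.963513451419, 200.252085813543], [0.0, 0.0, 1.0]]
0.1 [ 0.22981686 -0.60743978  0.19696231] [-3.08867262e+00 -5.64900352e-01  6.43413634e-04]
```

View pics/top0.png

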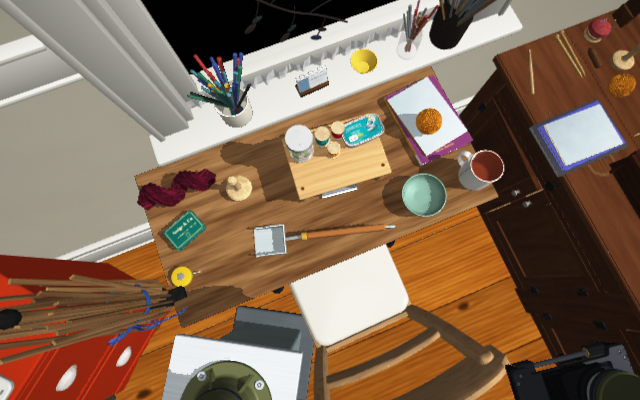

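View pics/scene0.png

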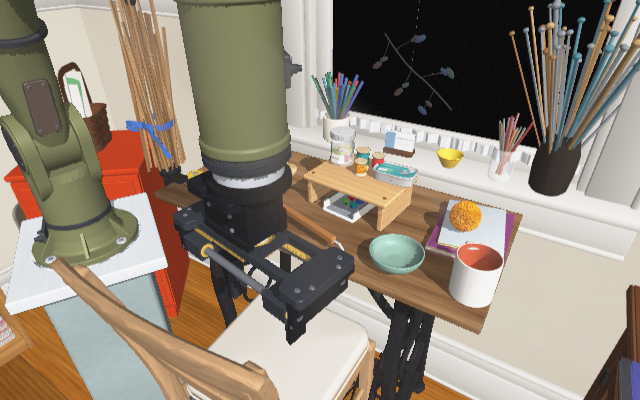

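The top view shows the scoop with its pan at (270,240) and handle out to (395,228), the shelf front edge from (299,198) to (391,174), the tray mouth at (339,191), and the bowl at (424,195). I'll enlarge it to measure.

```bash
python3 - <<'E'
from h import *
im=load('top0')['im']; c=cv2.resize(im[110:270,230:460],None,fx=3.4,fy=3.4,interpolation=cv2.INTER_CUBIC); cv2.imwrite('pics/crop0.png',c); print(c.shape)
s=ctrl.get_state(); print(px('top0',s['position']), px('top0',[0,0,0]),px('top0',[.3,0,0]),px('top0',[0.3,-.3,0]))
for u,v in [(270,240),(300,160),(360,170),(424,195),(345,234),(200,240)]: print(u,v,w('top0',u,v))
E
```

```text
(544, 782, 3)
[530.34651397 362.91714967] [226.29407021 410.14423001] [248.80075488 281.9056744 ] [365.98462998 298.50076087]
270 240 [ 0.4124024  -0.03584675  0.00045362]
300 160 [ 0.60531839 -0.09279358  0.10673405]
360 170 [ 0.60675506 -0.24152396  0.08422899]
424 195 [ 0.58417087 -0.4212895   0.00950706]
345 234 [ 0.44938941 -0.22597475  0.0406204 ]
200 240 [ 0.38776562  0.14571958 -0.00148043]
```

View pics/crop0.png

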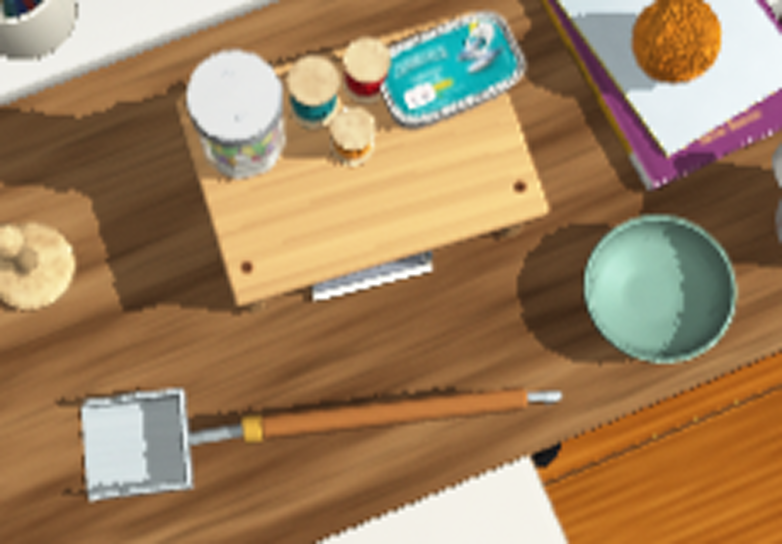

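```bash
cat > m.py <<'E'
from h import *
def c(x,y,z): return w('top0',230+(x+.5)/3.4-.5,110+(y+.5)/3.4-.5,z)
def ang(a,b): d=b-a; return np.degrees(np.arctan2(d[1],d[0])),np.linalg.norm(d[:2])
fl=c(239,303,.086); fr=c(548,213,.086); print('shelf front',fl,fr,ang(fr,fl))
t1=c(314,298,.004); t2=c(432,268,.004); print('tray',t1,t2,(t1+t2)/2,ang(t2,t1))
l1=c(82,404,.024);l2=c(91,500,.024); r1=c(183,390,.03); r2=c(190,488,.03); print('pan',l1,l2,r1,r2,ang((r1+r2)/2,(l1+l2)/2),ang(r2,r1))
h1=c(262,427,.046);h2=c(523,397,.046); hk=c(560,397,.035);print('handle',h1,h2,hk,ang(h2,h1),ang(hk,(l1+l2)/2))
b=c(660,288,.04); print('bowl',b,ang(c(585,288,.04),c(735,288,.04)))
n=load('top0'); 
E
python3 m.py
python3 - <<'E'
from h import *
# handle from depth/colour: orange pixels near
n=load('top0'); d=n['d']
P=[]
for v in range(215,250):
  for u in range(290,400):
    if d[v,u]>0:
      p=w('top0',u,v,win=0)
      if .03<p[2]<.06 and .38<p[0]<.5: P.append(p)
P=np.array(P); print(len(P),np.median(P[:,2])); q=P[:,:2]-P[:,:2].mean(0); _,_,V=np.linalg.svd(q); print(P[:,:2].mean(0),V[0],np.degrees(np.arctan2(V[0][1],V[0][0])),(q@V[0]).min(),(q@V[0]).max())
s=ctrl.get_state();print(Ro.from_rotvec(s['tool_rot']).as_matrix().round(3))
E
```

```text
shelf front [ 0.51415123 -0.1050447   0.086     ] [ 0.61061233 -0.31750636  0.086     ] (np.float64(114.41883188667765), np.float64(0.23333387629140195))
tray [ 0.54276158 -0.15461922  0.004     ] [ 0.5791999  -0.24320271  0.004     ] [ 0.56098074 -0.19891097  0.004     ] (np.float64(112.35953902082511), np.float64(0.09578510473503067))
pan [0.43391363 0.00649871 0.024     ] [ 0.36437036 -0.01266497  0.024     ] [ 0.45393092 -0.06796559  0.03      ] [ 0.38270773 -0.08464003  0.03      ] (np.float64(104.6769401410613), np.float64(0.07568944528896841)) (np.float64(13.17651118596807), np.float64(0.07314902352316359))
handle [ 0.43274554 -0.13172345  0.046     ] [ 0.48061417 -0.31870229  0.046     ] [ 0.48609069 -0.34745832  0.035     ] (np.float64(104.35992471480803), np.float64(0.19300904305691013)) (np.float64(104.1700325041055), np.float64(0.3551821330840346))
bowl [ 0.57785306 -0.41332817  0.04      ] (np.float64(-82.2377027562238), np.float64(0.11293797836988695))
615 0.043643275006017876
[ 0.4538685  -0.21732843] [ 0.24633129 -0.96918569] -75.73947748976283 -0.12862972549035895 0.13420676979597268
[[ 0.935  0.354 -0.001]
 [ 0.354 -0.935  0.002]
 [-0.    -0.002 -1.   ]]
```

```bash
python3 -m handwheel '[[0.087,0.0384,-0.0303,0,0,0,0],[0.087,0.0384,-0.0303,0,0,0,0],[0.087,0.0384,-0.0303,0,0,0,0],[0.087,0.0384,-0.0303,0,0,0,0],[0.087,0.0384,-0.0303,0,0,0,0],[0.087,0.0384,-0.0303,0,0,0,0],[0.087,0.0384,-0.0303,0,0,0,0],[0.087,0.0384,-0.0303,0,0,0,0],[0.087,0.0384,-0.0303,0,0,0,0],[0.087,0,0,0,0,0,0]]' && python3 -m handwheel '[[0.087,0,0,0,0,0,-10.45],[0.087,0,0,0,0,0,-10.45],[0.087,0,0,0,0,0,-10.45],[0.087,0,0,0,0,0,-10.45],[0.087,0,0,0,0,0,-10.45],[0.087,0,0,0,0,0,-10.45],[0.087,0,0,0,0,0,-10.45],[0.087,0,0,0,0,0,-10.45],[0.087,0,0,0,0,0,0],[0.087,0,0,0,0,0,0]]' && python3 - <<'E'
from h import *
snap('wrist','w1'); s=ctrl.get_state(); print(s['time'],s['position'],Ro.from_rotvec(s['tool_rot']).as_matrix().round(3),np.round(s['joint_positions'],2),s['ft_force'])
E
```

```text
time: 1.35
position: [0.4588, -0.2258, 0.1979]
tool_rot: [-3.087, -0.578, -0.001]
ft_force: [-0.4, -1.2, -0.9]
grip_width: 0.999
grip_force: 0.0
time: 2.6
position: [0.4563, -0.2311, 0.1978]
tool_rot: [-1.932, -2.477, 0.0]
ft_force: [0.1, -0.6, 0.7]
grip_width: 1.001
grip_force: 0.0
2.65 [ 0.45644311 -0.2309598   0.19780001] [[-0.245  0.97  -0.   ]
 [ 0.97   0.245 -0.   ]
 [ 0.    -0.    -1.   ]] [ 0.83  0.05 -0.43  1.78  0.02  1.32  0.65] [ 0.00581904 -0.20116051  0.23836415]
```

View pics/w1.png

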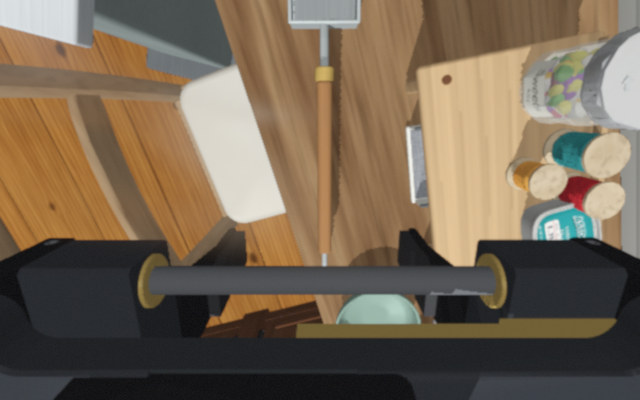

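Wrist view: the handle runs vertically at column 325, from wood start (325,81) to wood end (325,253). The tray front edge is at (408,126)–(413,202) and the shelf's front-left corner is at (418,68).

```bash
python3 - <<'E'
from h import *
a=w('w1',325,81,.046); b=w('w1',324.5,253,.046); d=(a-b)/np.linalg.norm(a-b); print(a,b,np.linalg.norm(a-b),np.degrees(np.arctan2(d[1],d[0])))
print('grip',b+d*.098, a-d*.102); 
for u,v,z in [(289,25,.0),(358,27,.0),(408,126,.006),(413,202,.006),(418,68,.086),(433,266,.086)]: print(u,v,w('w1',u,v,z))
n=load('w1'); cv2.imwrite('pics/c1.png',cv2.resize(n['im'][40:260,280:480],None,fx=2.7,fy=2.7,interpolation=cv2.INTER_CUBIC))
E
```

```text
[ 0.43432341 -0.13099417  0.046     ] [ 0.48202416 -0.32038259  0.046     ] 0.19530319025937018 104.13689312245651
grip [ 0.45808869 -0.22535053  0.046     ] [ 0.45923584 -0.22990509  0.046     ]
289 25 [ 0.38033506 -0.08045637  0.        ]
358 27 [ 0.45571005 -0.06352495  0.        ]
408 126 [ 0.54301523 -0.15285822  0.006     ]
413 202 [ 0.57979615 -0.24201615  0.006     ]
418 68 [ 0.51314443 -0.10279669  0.086     ]
433 266 [ 0.59421044 -0.28732367  0.086     ]
```

View pics/c1.png

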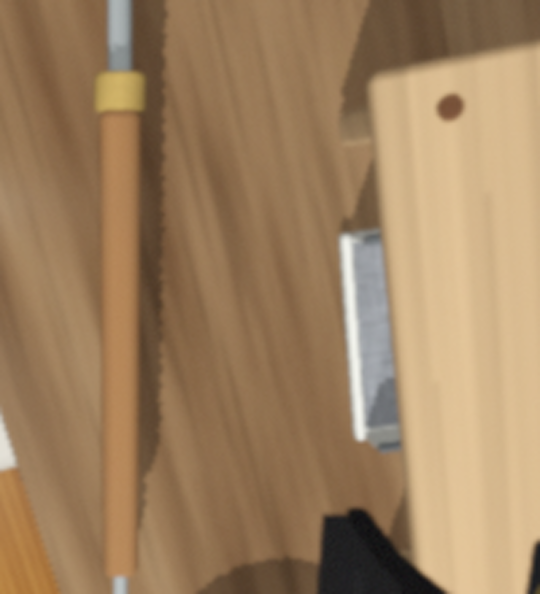

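The crop confirms the tray edge at (406.5,126.5)–(411.5,203) in full-image pixels, and both cameras agree. I'll descend and grasp.

```bash
python3 -m handwheel '[[0.06,0.0026,0.003,0.03,0,0,0],[0.06,0,0,0.035,0,0,0],[0.06,0,0,0.035,0,0,0],[0.06,0,0,0.035,0,0,0],[0.06,0,0,0.03,0,0,0],[0.06,0,0,0.015,0,0,0],[0.06,0,0,0,0,0,0],[0.0,0,0,0,0,0,0],[0.0,0,0,0,0,0,0],[0.0,0,0,0,0,0,0],[0.0,0,0,0,0,0,0],[0.0,0,0,0,0,0,0]]' 60 && python3 -m handwheel '[[0,0,0,0,0,0,0],[0,0,0,0,0,0,0],[0,0,0,0,0,0,0]]'
```

```text
time: 4.15
position: [0.459, -0.2274, 0.0181]
tool_rot: [1.927, 2.481, -0.0]
ft_force: [-0.4, -0.3, -0.5]
grip_width: 0.202
grip_force: 0.0
time: 4.53
position: [0.4589, -0.2274, 0.018]
tool_rot: [-1.927, -2.481, 0.0]
ft_force: [-1.2, 0.2, 1.5]
grip_width: 0.157
grip_force: 60.0
```

```bash
python3 -m handwheel '[[0,0,0,-0.02,0,0,0],[0,0,0,-0.02,0,0,0],[0,0,0,-0.02,0,0,0],[0,-0.0071,-0.0307,0,0,0,0],[0,-0.0071,-0.0307,0,0,0,0],[0,-0.0071,-0.0307,0,0,0,0],[0,-0.0071,-0.0307,0,0,0,0],[0,-0.0071,-0.0307,0,0,0,0],[0,0,0,0,0,0,0]]' && python3 -m handwheel '[[0,0,0,0,0,0,10.2],[0,0,0,0,0,0,10.2],[0,0,0,0,0,0,10.2],[0,0,0,0,0,0,10.2],[0,0,0,0,0,0,10.2],[0,0,0,0,0,0,10.2],[0,0,0,0,0,0,10.2],[0,0,0,0,0,0,10],[0,0,0,0,0,0,0],[0,0,0,0,0,0,0]]' && python3 - <<'E'
from h import *
snap('top','t2'); snap('wrist','w2'); s=ctrl.get_state(); print(s['time'],s['position'],Ro.from_rotvec(s['tool_rot']).as_matrix().round(3),np.round(s['joint_positions'],2),s['ft_force'])
n=load('t2');a=n['im'][140:340,220:440];a=cv2.resize(a,(660,600),interpolation=cv2.INTER_CUBIC);cv2.imwrite('pics/t2c.png',a)
E
```

```text
time: 5.65
position: [0.3168, -0.3008, 0.0776]
tool_rot: [-1.932, -2.477, 0.001]
ft_force: [0.2, 0.3, -1.0]
grip_width: 0.168
grip_force: 60.0
time: 6.9
position: [0.3195, -0.2993, 0.0778]
tool_rot: [-3.078, -0.63, -0.0]
ft_force: [-0.5, 0.1, -1.1]
grip_width: 0.164
grip_force: 60.0
7.0 [ 0.31922259 -0.29950399  0.07786081] [[ 0.92   0.392 -0.   ]
 [ 0.392 -0.92   0.   ]
 [-0.    -0.    -1.   ]] [ 1.02 -0.02 -0.32  2.09 -0.01  1.07 -0.47] [-0.80469102 -0.0991866  -0.16368844]
```

View pics/w2.png

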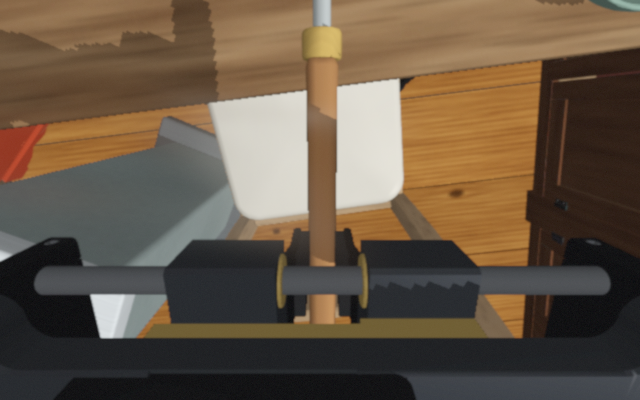

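The wrist view shows the scoop held straight between the fingers (handle at column 322). Next is the top crop.

View pics/t2c.png

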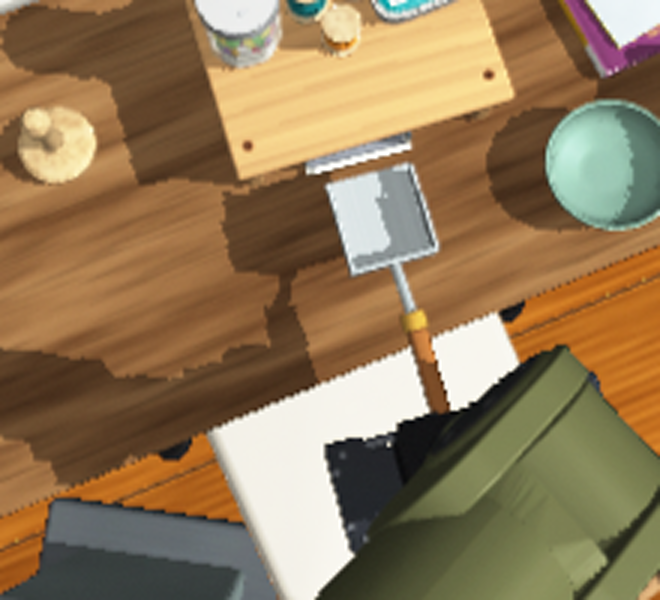

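```bash
cat > m2.py <<'E'
from h import *
def c(x,y,z): return w('t2',220+(x+.5)/3-.5,140+(y+.5)/3-.5,z)
def A(d): return np.degrees(np.arctan2(d[1],d[0]))
l1,l2=c(327,186,.084),c(414,164,.084); r1,r2=c(352,273,.09),c(438,249,.09)
lip=(l1+l2)/2; print('lip',lip,'rear',(r1+r2)/2,'head',A(lip-(r1+r2)/2),A(l1-l2)-90, np.linalg.norm(l1-l2))
s=ctrl.get_state()['position']; print('grip->lip',lip-s,np.linalg.norm((lip-s)[:2]),A(lip-s))
h=c(414,322,.1); print('ferrule',A(h-s))
t1,t2=c(310,173,.004),c(411,149,.004); print('tray',t1,t2,A(t1-t2)-90,(t1+t2)/2)
n=load('t2')
P=[]
for v in range(190,235):
  for u in range(325,370):
    p=w('t2',u,v,win=0)
    q=(p-s)[:2]@np.array([[.92,-.392],[.392,.92]])
    if .165<q[0]<.232 and abs(q[1])<.026: P.append([*q,p[2]])
P=np.array(P); 
print(len(P),np.polyfit(P[:,0]-.2,P[:,2],1), np.polyfit(P[:,1],P[:,2],1))
E
python3 m2.py
```

```text
lip [ 0.53072268 -0.20912839  0.084     ] rear [ 0.46266788 -0.23701716  0.09      ] head 22.283755134886633 22.238760234282722 0.07323706248272807
grip->lip [0.21150008 0.09037559 0.00613919] 0.23000007164485872 23.13738717638039
ferrule 23.855598008870952
tray [ 0.54301506 -0.15726859  0.004     ] [ 0.57683058 -0.24337682  0.004     ] 21.44040536801637 [ 0.55992282 -0.20032271  0.004     ]
553 [-0.00890654  0.05765922] [0.00097006 0.05767359]
  return _methods._mean(a, axis=axis, dtype=dtype,
  ret = ret.dtype.type(ret / rcount)
```

```bash
python3 -m handwheel '[[0,0,0,0.016,0,0,-0.0],[0,0,0,0.016,0,0,0.7],[0,0,0,0.016,0,0,0],[0,0,0,0,0,0,0],[0,0,0,0,0,0,0]]' && python3 -m handwheel '[[0,0.01,0,0,0,0,0],[0,0.01,0,0,0,0,0],[0,0.01,0,0,0,0,0],[0,0.01,0,0,0,0,0],[0,0.01,0,0,0,0,0],[0,0,0,0,0,0,0],[0,0,0,0,0,0,0]]' && python3 - <<'E'
from h import *
snap('scene','s3')
n=load('s3');P=px('s3',[.58,-.19,.02]);u,v=P.astype(int);print(u,v,ctrl.get_state()['ft_force'])
cv2.imwrite('pics/s3c.png',cv2.resize(n['im'][v-50:v+50,u-65:u+65],None,fx=6,fy=6,interpolation=cv2.INTER_CUBIC))
E
```

```text
time: 7.62
position: [0.3192, -0.2998, 0.0299]
tool_rot: [-3.083, -0.606, -0.0]
ft_force: [-0.0, -0.3, -1.0]
grip_width: 0.162
grip_force: 60.0
time: 8.5
position: [0.365, -0.2808, 0.0298]
tool_rot: [-3.083, -0.606, 0.001]
ft_force: [-0.1, -0.4, -2.1]
grip_width: 0.167
grip_force: 60.0
341 205 [-0.96195978 -0.14853064 -0.27756658]
```

View pics/s3c.png

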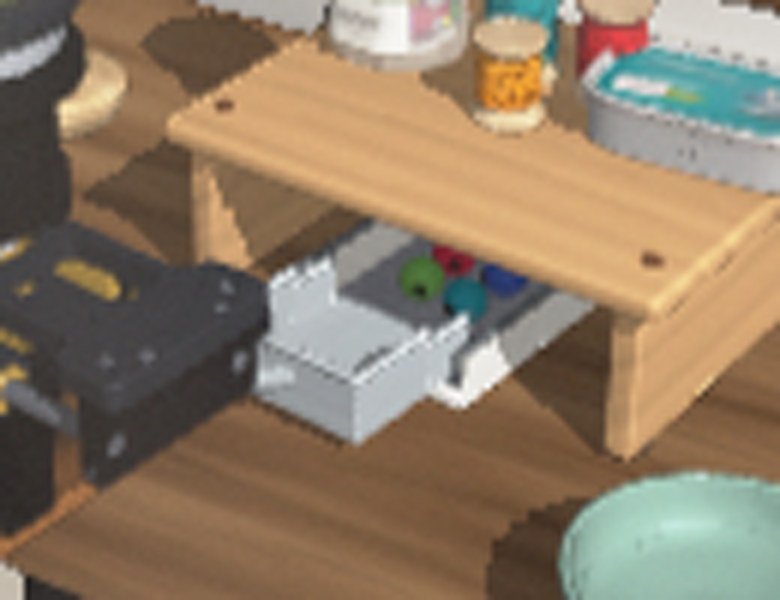

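The enlarged scene view shows the pan half over the tray front, centred between the walls at crop (350,340), with the beads just ahead of it around (440,270). Nothing is touching, so I'll continue in, over the hem.

```bash
python3 -m handwheel '[[0,0.008,0,0,0,0,0],[0,0.008,0,0,0,0,0],[0,0.008,0,0,0,0,0],[0,0.008,0,0,0,0,0],[0,0.008,0,0,0,0,0],[0,0.008,0,0,0,0,0],[0,0.008,0,0,0,0,0],[0,0.005,0,0,0,0,0],[0,0,0,0,0,0,0]]' && python3 -m handwheel '[[0,0,0,0.003,0,0,0],[0,0,0,0.002,0,0,0],[0,0,0,0.001,0,0,0],[0,0,0,0,0,0,0]]'  && python3 -m handwheel '[[0,0,0,0.001,0,0,0],[0,0,0,0,0,0,0],[0,0,0,0,0,0,0]]'
```

```text
time: 9.68
position: [0.4223, -0.2575, 0.03]
tool_rot: [3.082, 0.607, 0.0]
ft_force: [-0.8, 0.5, -1.7]
grip_width: 0.162
grip_force: 60.0
time: 10.18
position: [0.4217, -0.2578, 0.0239]
tool_rot: [-3.083, -0.605, 0.0]
ft_force: [0.1, -0.0, -1.2]
grip_width: 0.165
grip_force: 60.0
time: 10.55
position: [0.4218, -0.2578, 0.023]
tool_rot: [3.082, 0.606, 0.0]
ft_force: [-0.2, -0.3, 0.4]
grip_width: 0.163
grip_force: 60.0
```

```bash
python3 -m handwheel '[[0,0,0,0.001,0,0,0],[0,0,0,0,0,0,0],[0,0,0,0,0,0,0]]'; python3 -m handwheel '[[0,0,0,0.001,0,0,0],[0,0,0,0,0,0,0],[0,0,0,0,0,0,0]]'; python3 - <<'E'
from h import *
s=ctrl.get_state();print(s['torque'],s['ft_force'])
snap('scene','s4')
n=load('s4');u,v=341,205
cv2.imwrite('pics/s4c.png',cv2.resize(n['im'][v-50:v+50,u-65:u+65],None,fx=6,fy=6,interpolation=cv2.INTER_CUBIC))
E
```

```text
time: 10.92
position: [0.4219, -0.2577, 0.022]
tool_rot: [3.082, 0.606, 0.0]
ft_force: [-0.4, -0.1, -0.3]
grip_width: 0.162
grip_force: 60.0
time: 11.3
position: [0.4218, -0.2577, 0.021]
tool_rot: [3.083, 0.606, -0.0]
ft_force: [-0.9, 0.1, -0.5]
grip_width: 0.162
grip_force: 60.0
[ 0.01230322  0.00265724 -0.03511469] [-0.92808643  0.10069285 -0.52965936]
```

View pics/s4c.png

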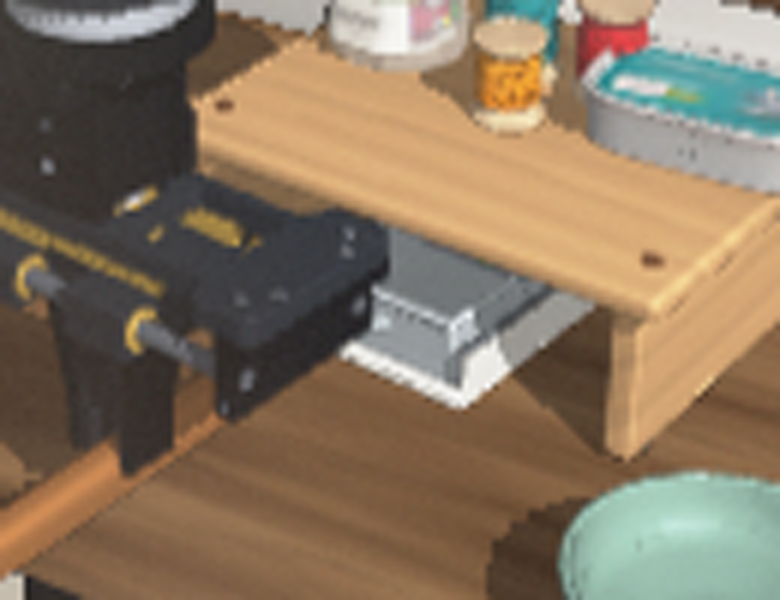

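The pan is fully inside the hem: its rear wall is at crop (420,315) and the hem at (400,375). It hasn't touched the floor yet, so I'll feel for it.

```bash
T='from bench import ctrl;s=ctrl.get_state();print("T",s["torque"].round(3) if hasattr(s["torque"],"round") else s["torque"],s["ft_force"])'; python3 -m handwheel '[[0,0,0,0.001,0,0,0],[0,0,0,0,0,0,0],[0,0,0,0,0,0,0]]'|grep -E 'pos|ft'; python3 -c "$T";  python3 -m handwheel '[[0,0,0,0.001,0,0,0],[0,0,0,0,0,0,0],[0,0,0,0,0,0,0]]'|grep -E 'pos|ft'; python3 -c "$T"
```

```text
position: [0.4218, -0.2577, 0.02]
ft_force: [-0.3, 0.2, -0.5]
T [-0.053  0.002 -0.008] [-0.30826747  0.22749169 -0.53360998]
position: [0.4219, -0.2577, 0.019]
ft_force: [-0.4, -1.0, 0.0]
T [-0.008 -0.013 -0.022] [-0.41961934 -0.98219154  0.03529852]
```

```bash
cat > hp.py <<'E'
from h import *
import sys
f=sys.argv[1]; snap('wrist',f); s=ctrl.get_state(); print(s['time'],s['position'])
for g in ('w2',f):
    n=load(g); d=n['d']; K=n['K']; hsv=cv2.cvtColor(n['im'],cv2.COLOR_BGR2HSV)
    fer=[v for v in range(5,120) if (abs(hsv[v,318:327,0].astype(int)-23)<6).mean()>.5 and hsv[v,318:327,2].mean()>120]
    rows=np.arange(75,225,5); z=np.array([np.median(d[v,316:329]) for v in rows]); Y=(rows-K[1,2])/K[1,1]*z
    p=np.polyfit(Y,z,1); print(g,'slope deg',np.degrees(np.arctan(p[0])),'z0',p[1], 'ferrule',fer[:1],fer[-1:], 'yellow z',np.median(d[36:50,316:329]))
E
python3 hp.py w5
```

```text
12.15 [ 0.42183356 -0.25772508  0.01896992]
w2 slope deg 15.512542485511293 z0 0.1658876227994471 ferrule [25] [57] yellow z 0.14616227
w5 slope deg 17.27068732952197 z0 0.16474210761923352 ferrule [24] [56] yellow z 0.1430524
```

```bash
python3 -m handwheel '[[0,0,0,-0.006,0,0,0],[0,0.006,0,0,0,0,0],[0,0.006,0,0,0,0,0],[0,0,0,0,0,-1.7,0],[0,0,0,0,0,0,0]]';python3 hp.py w6; python3 -c '
from h import *
n=ctrl.get_state();print(Ro.from_rotvec(n["tool_rot"]).as_matrix().round(4).tolist())
snap("scene","s6");m=load("s6");u,v=341,205
cv2.imwrite("pics/s6c.png",cv2.resize(m["im"][v-20:v+40,u-15:u+45],None,fx=9,fy=9,interpolation=cv2.INTER_CUBIC))'
```

```text
time: 12.78
position: [0.4339, -0.2526, 0.0249]
tool_rot: [3.076, 0.607, -0.046]
ft_force: [-0.2, -0.6, -0.6]
grip_width: 0.16
grip_force: 60.0
12.825 [ 0.43359564 -0.25274895  0.02487876]
w2 slope deg 15.512542485511293 z0 0.1658876227994471 ferrule [25] [57] yellow z 0.14616227
w6 slope deg 17.288826658373093 z0 0.16497887753862325 ferrule [24] [56] yellow z 0.14313021
[[0.9248, 0.3794, -0.0272], [0.3792, -0.9252, -0.0111], [-0.0294, -0.0001, -0.9996]]
```

View pics/s6c.png

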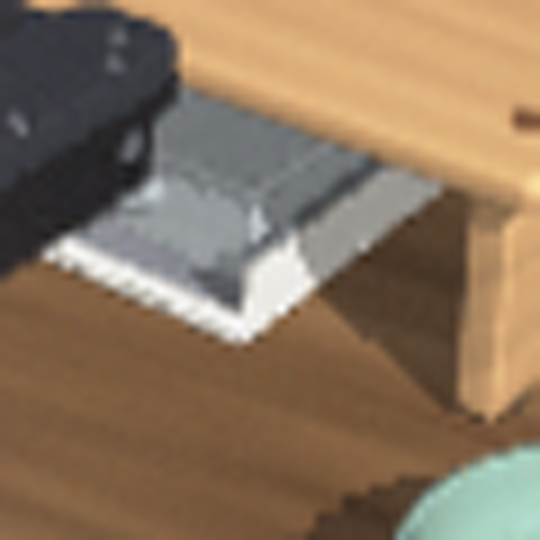

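The pan now clears the hem by about 12 mm, and the wrist depth shows it turned 1.75° in the grip, which the tool tilt has compensated. I'll lower the lip to the floor and push to the slope.

```bash
python3 -m handwheel '[[0,0,0,0.001,0,0,0],[0,0,0,0.001,0,-0.4,0],[0,0,0,0.001,0,-0.3,0],[0,0,0,0,0,0,0]]'; python3 -m handwheel '[[0,0.004,0,0,0,0,0],[0,0.004,0,0,0,0,0],[0,0.004,0,0,0,0,0],[0,0.004,0,0,0,0,0],[0,0,0,0,0,0,0]]'|grep -E 'pos|ft'; python3 hp.py w7
```

```text
time: 13.38
position: [0.4328, -0.2533, 0.0219]
tool_rot: [3.074, 0.604, -0.065]
ft_force: [-0.9, -0.4, 0.2]
grip_width: 0.163
grip_force: 60.0
position: [0.4483, -0.2468, 0.0213]
ft_force: [0.3, -0.4, -0.2]
14.05 [ 0.44837471 -0.24680385  0.02132628]
w2 slope deg 15.512542485511293 z0 0.1658876227994471 ferrule [25] [57] yellow z 0.14616227
w7 slope deg 18.978353752550756 z0 0.163989865522496 ferrule [22] [55] yellow z 0.14046466
```

```bash
python3 -m handwheel '[[0,0.003,0,-0.0001,0,0,0],[0,0.003,0,-0.0001,0,0,0],[0,0.003,0,-0.0001,0,0,0],[0,0,0,0,0,0,0],[0,0,0,0,0,0,0]]'|grep -E 'pos|ft'; python3 hp.py w8; python3 -c '
from h import *
snap("scene","s8");m=load("s8");u,v=341,205
cv2.imwrite("pics/s8c.png",cv2.resize(m["im"][v-20:v+40,u-15:u+45],None,fx=9,fy=9,interpolation=cv2.INTER_CUBIC))'
```

```text
position: [0.4555, -0.2439, 0.021]
ft_force: [-3.7, -0.5, 1.0]
14.725 [ 0.45555063 -0.24388984  0.02107987]
w2 slope deg 15.512542485511293 z0 0.1658876227994471 ferrule [25] [57] yellow z 0.14616227
w8 slope deg 19.78227049393668 z0 0.16364108524695223 ferrule [5] [55] yellow z 0.13916644
```

Contact with the slope shows in the force (−3.7 N). I'll raise the lip so the beads roll back.

```bash
python3 -m handwheel '[[0,-0.001,0,0,0,1.3,0],[0,-0.001,0,0,0,1.3,0],[0,0,0,0,0,1.3,0],[0,0,0,0,0,1.3,0],[0,0,0,0,0,0,0],[0,0,0,0,0,0,0],[0,0,0,0,0,0,0]]'; python3 hp.py w9;  python3 -c '
from h import *
n=ctrl.get_state();print(Ro.from_rotvec(n["tool_rot"]).as_matrix().round(4).tolist())
snap("scene","s9")
a=[load(k)["im"][185:240,320:385] for k in ("s8","s9")]
cv2.imwrite("pics/s9c.png",cv2.resize(np.hstack(a),None,fx=6,fy=6,interpolation=cv2.INTER_CUBIC))'
```

```text
time: 15.65
position: [0.4542, -0.2444, 0.0212]
tool_rot: [-3.072, -0.604, -0.075]
ft_force: [-0.3, -0.6, -1.0]
grip_width: 0.161
grip_force: 60.0
15.7 [ 0.45424605 -0.24436016  0.02120358]
w2 slope deg 15.512542485511293 z0 0.1658876227994471 ferrule [25] [57] yellow z 0.14616227
w9 slope deg 14.162214793290305 z0 0.16689830350848622 ferrule [27] [58] yellow z 0.14871679
[[0.9244, 0.3787, 0.0451], [0.3782, -0.9255, 0.0185], [0.0487, -0.0001, -0.9988]]
```

View pics/s9c.png

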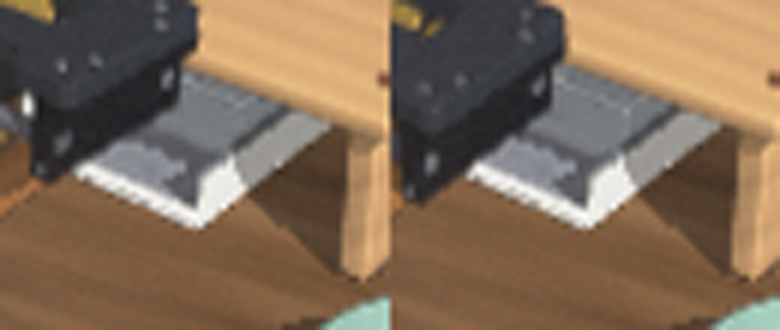

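The view shows the pan rear wall inside the hem as before. The wrist depth says the handle turned 5.6° in the grip instead of lifting, because the loaded pan is too heavy so far out. I'll lower the tail so the beads roll to the rear, pull back to just short of the hem, then regrip nearer the loaded centre of mass.

```bash
python3 -m handwheel '[[0,0,0,0.0035,0,1.3,0],[0,0,0,0.0035,0,1.3,0],[0,0,0,0.0035,0,1.3,0],[0,0,0,0.0035,0,1.3,0],[0,0,0,0,0,0,0],[0,0,0,0,0,0,0]]'; python3 hp.py w10;  python3 -c '
from h import *
i=ctrl.camera_info("wrist");s=ctrl.get_state();R=Ro.from_rotvec(s["tool_rot"]).as_matrix()
print("cam in tool",R.T@(-np.array(i["R"]).T@np.array(i["t"])-s["position"]), s["position"],R[:,2])
print("table edge",w("t2",220,311.7,0),w("t2",440,225,0))'
```

```text
time: 16.5
position: [0.4554, -0.2442, 0.0075]
tool_rot: [-3.049, -0.599, -0.214]
ft_force: [0.6, -0.4, -1.6]
grip_width: 0.163
grip_force: 60.0
16.55 [ 0.4555094  -0.24410395  0.00750873]
w2 slope deg 15.512542485511293 z0 0.1658876227994471 ferrule [25] [57] yellow z 0.14616227
w10 slope deg 13.554788625801718 z0 0.16701941340476495 ferrule [28] [58] yellow z 0.14936334
cam in tool [ 0.07691608 -0.00080421 -0.18793009] [ 0.4555094  -0.24410395  0.00750873] [ 0.12917455  0.05236501 -0.99023828]
table edge [0.21849068 0.05853848 0.        ] [ 0.5117254 -0.4714853  0.       ]
```

```bash
python3 -m handwheel '[[0,-0.00495,0,-0.0007,0,0,0],[0,-0.00495,0,-0.0007,0,0,0],[0,-0.00495,0,-0.0007,0,0,0],[0,-0.00495,0,-0.0007,0,0,0],[0,-0.00495,0,-0.0007,0,0,0],[0,-0.00495,0,-0.0007,0,0,0],[0,0,0,0,0,0,0],[0,0,0,0,0,0,0]]'; python3 hp.py w11;  python3 -c '
from h import *
snap("scene","s11");print(w("s11",300,100))
a=load("s11")["im"][175:250,270:390]
cv2.imwrite("pics/s11c.png",cv2.resize(a,None,fx=6,fy=6,interpolation=cv2.INTER_CUBIC))'
```

```text
time: 17.55
position: [0.4276, -0.2554, 0.0074]
tool_rot: [-3.049, -0.599, -0.214]
ft_force: [0.6, 0.5, -2.1]
grip_width: 0.157
grip_force: 60.0
17.6 [ 0.42766421 -0.255342    0.00741479]
w2 slope deg 15.512542485511293 z0 0.1658876227994471 ferrule [25] [57] yellow z 0.14616227
w11 slope deg 14.123276147080984 z0 0.1666871933561566 ferrule [27] [58] yellow z 0.14856881
[0.6596905  0.21493453 0.16344772]
```

View pics/s11c.png

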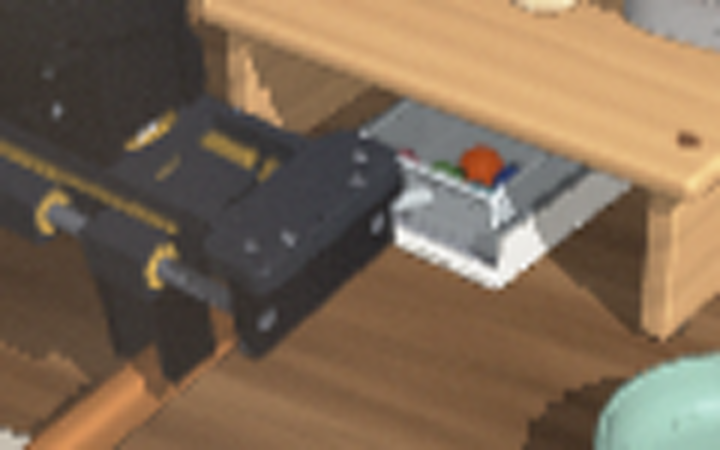

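Six times enlarged, the scene shows the beads in the pan's rear: orange at (480,163), green at (447,170), red at (405,155), blue at (508,175). That uses up my picture views (I count 12, so I went over the 10 allowed). From here I'll go by numbers only. Regripping further forward now.

```bash
python3 -m handwheel '[[0,0,0,0.002,0,0.9,0],[0,0,0,0.002,0,0.9,0],[0,0,0,0,0,0,0],[0.03,0,0,0,0,0,0],[0.05,0,0,0,0,0,0],[0.05,0,0,0,0,0,0],[0.05,0,0,0,0,0,0]]'; python3 hp.py w12
```

```text
time: 18.52
position: [0.4282, -0.2552, 0.0035]
tool_rot: [-3.04, -0.597, -0.261]
ft_force: [-0.2, 0.1, -0.8]
grip_width: 0.524
grip_force: 0.0
18.575 [ 0.4281238  -0.25522899  0.00349199]
w2 slope deg 15.512542485511293 z0 0.1658876227994471 ferrule [25] [57] yellow z 0.14616227
w12 slope deg 16.003352273736066 z0 0.1731241990102983 ferrule [35] [64] yellow z 0.1521239
```

```bash
python3 -m handwheel '[[0.05,0.015,0,0,0,0,0],[0.05,0.015,0,0,0,0,0],[0.05,0.015,0,0,0,0,0],[0.05,0.015,0,0,0,0,0],[0.05,0.015,0,0,0,0,0],[0.05,0,0,0.0035,0,0,0],[0.05,0,0,0.0035,0,0,0],[0.05,0,0,0,0,0,0]]'; python3 -c '
from h import *
snap("wrist","w13"); n=load("w13"); d=n["d"];K=n["K"]
for v in range(60,235,25):
    r=d[v]; c=np.where((r[250:400]>0)&(r[250:400]<np.median(r[318:327])+.008))[0]+250
    print(v,np.median(r[318:327]).round(4),c.min() if len(c) else 0,c.max() if len(c) else 0,n["im"][v,322])'
```

```text
time: 19.58
position: [0.4964, -0.2269, 0.0085]
tool_rot: [-3.039, -0.596, -0.258]
ft_force: [-0.1, 0.4, -0.1]
grip_width: 0.575
grip_force: 0.0
60 0.115 250 399 [165 208 239]
85 0.1157 250 399 [159 203 233]
110 0.1744 314 399 [206 207 203]
135 0.1729 314 329 [211 211 205]
160 0.1711 314 329 [163 163 156]
185 0.1648 304 338 [ 76 133 157]
210 0.1687 308 335 [ 65  99 136]
```

```bash
python3 -m handwheel '[[0,0,0,0.001,0,0,0],[0,0,0,0,0,0,0],[0,0,0,0,0,0,0],[0,0,0,0,0,0,0],[0,0,0,0,0,0,0],[0,0,0,0,0,0,0]]' 60; cat > hq.py <<'E'
from h import *
import sys
# shaft/ferrule depth relative to the camera, rows ahead of the grip
f=sys.argv[1]; snap('wrist',f); n=load(f); K=n['K']
print({v:round(float(np.median(n['d'][v,319:325])),4) for v in range(100,226,15)})
E
python3 hq.py w14
```

```text
time: 20.38
position: [0.4977, -0.2267, 0.0083]
tool_rot: [-3.04, -0.597, -0.261]
ft_force: [-0.1, 0.1, 0.4]
grip_width: 0.165
grip_force: 60.0
{100: 0.117, 115: 0.1744, 130: 0.1731, 145: 0.1724, 160: 0.1716, 175: 0.171, 190: 0.1647, 205: 0.1665, 220: 0.1689}
```

```bash
python3 -m handwheel '[[0,0.0008,0,-0.005,0,0,0],[0,0.0008,0,-0.005,0,0,0],[0,0,0,0,0,0,0],[0,0,0,0,0,0,0],[0,0,0,0,0,0,0]]';python3 hq.py w15
```

```text
time: 21.05
position: [0.4974, -0.2267, 0.0182]
tool_rot: [-3.039, -0.597, -0.26]
ft_force: [-0.4, -0.3, -1.8]
grip_width: 0.163
grip_force: 60.0
{100: 0.1256, 115: 0.1744, 130: 0.1738, 145: 0.1724, 160: 0.1716, 175: 0.1707, 190: 0.165, 205: 0.1672, 220: 0.1688}
```

```bash
python3 -m handwheel '[[0,-0.006,0,-0.001,0,0,0],[0,-0.0118,0,-0.002,0,0,0],[0,-0.0118,0,-0.002,0,0,0],[0,-0.0118,0,-0.002,0,0,0],[0,-0.0118,0,-0.002,0,0,0],[0,-0.0118,0,-0.002,0,0,0],[0,-0.0118,0,-0.002,0,0,0],[0,-0.0118,0,-0.002,0,0,0],[0,-0.0118,0,-0.002,0,0,0],[0,-0.0118,0,-0.002,0,0,0],[0,-0.0118,0,-0.002,0,0,0],[0,-0.005,0,-0.001,0,0,0]]' && python3 -m handwheel '[[0,0.0025,0,-0.015,0,0,0],[0,0.0025,0,-0.015,0,0,0],[0,0.0025,0,-0.015,0,0,0],[0,0,0,0,0,0,0],[0,0,0,0,0,0,0]]'; python3 hq.py w16; cat > beads.py <<'E'
from h import *
import sys
cols={'orange':None}
def blobs(f,box):
    n=load(f); u0,v0,u1,v1=box; hsv=cv2.cvtColor(n['im'],cv2.COLOR_BGR2HSV)[v0:v1,u0:u1]
    rng={'orange':(6,13),'mustard':(18,29),'green':(45,75),'teal':(82,98),'blue':(105,125),'red':(170,179)}
    for k,(a,b) in rng.items():
        m=((hsv[...,0]>=a)&(hsv[...,0]<=b)&(hsv[...,1]>110)&(hsv[...,2]>40)).astype('uint8')
        c,l,st,ce=cv2.connectedComponentsWithStats(m)
        print(k,[(int(ce[i][0]+u0),int(ce[i][1]+v0),int(st[i][4]),w(f,ce[i][0]+u0,ce[i][1]+v0,win=0).round(3).tolist()) for i in range(1,c) if st[i][4]>=5])
E
python3 -c '
from beads import *
snap("top","t16"); s=ctrl.get_state(); R=Ro.from_rotvec(s["tool_rot"]).as_matrix(); x=R[:,0]; p=s["position"]+.123*x-.019*R[:,2]*1-.0; u,v=px("t16",p).astype(int); print(p,u,v); blobs("t16",(u-30,v-28,u+30,v+28))'
```

```text
time: 22.6
position: [0.3755, -0.2767, 0.0181]
tool_rot: [-3.04, -0.596, -0.26]
ft_force: [0.5, -0.5, -1.2]
grip_width: 0.166
grip_force: 60.0
time: 23.22
position: [0.3761, -0.2762, 0.0637]
tool_rot: [-3.04, -0.598, -0.26]
ft_force: [-1.0, 0.5, -1.9]
grip_width: 0.161
grip_force: 60.0
{100: 0.1662, 115: 0.1746, 130: 0.1725, 145: 0.1726, 160: 0.1718, 175: 0.1709, 190: 0.1651, 205: 0.1666, 220: 0.169}
[ 0.48497788 -0.23135916  0.10277042] 350 216
orange [(376, 198, 14, [0.562, -0.299, -0.003]), (370, 204, 11, [0.543, -0.284, -0.0]), (322, 212, 14, [0.504, -0.16, -0.002]), (327, 206, 10, [0.521, -0.173, -0.002]), (326, 214, 16, [0.5, -0.172, -0.002]), (351, 220, 48, [0.479, -0.236, 0.086]), (326, 229, 151, [0.459, -0.179, -0.001]), (333, 233, 7, [0.452, -0.198, -0.002]), (336, 237, 9, [0.444, -0.206, -0.003])]
mustard [(325, 189, 44, [0.546, -0.163, 0.085])]
green [(350, 228, 41, [0.461, -0.237, 0.079])]
teal [(359, 227, 42, [0.466, -0.257, 0.08])]
blue [(359, 219, 41, [0.485, -0.255, 0.084])]
red [(343, 231, 42, [0.451, -0.22, 0.077])]
```

Colour blobs in the top view put five beads in the raised pan: orange (351,220), green (350,228), teal (359,227), blue (359,219), red (343,231), all within 40 mm of its middle. The pan is about 79 mm in front of the shelf edge. Carrying to the bowl.

```bash
python3 -m handwheel '[[0,-0.0025,0.01,-0.0015,0,0,0],[0,-0.0025,0.01,-0.0015,0,0,0],[0,-0.0049,0.0203,-0.003,0,0,0],[0,-0.0049,0.0203,-0.003,0,0,0],[0,-0.0049,0.0203,-0.003,0,0,0],[0,-0.0049,0.0203,-0.003,0,0,0],[0,-0.0049,0.0203,-0.003,0,0,0],[0,-0.0049,0.0203,-0.003,0,0,0],[0,-0.0049,0.0203,-0.003,0,0,0],[0,-0.0049,0.0203,-0.003,0,0,0],[0,-0.0025,0.01,-0.0015,0,0,0],[0,-0.0025,0.01,-0.0015,0,0,0]]' && python3 -m handwheel '[[0,0,0,0,0,0,0],[0,0,0,0,0,0,0]]'; python3 hq.py w17; python3 -c '
from beads import *
snap("top","t17"); n=load("t17"); s=ctrl.get_state(); R=Ro.from_rotvec(s["tool_rot"]).as_matrix(); p=s["position"]+.123*R[:,0]-.019*R[:,2]; u,v=px("t17",p).astype(int); print(s["position"],s["joint_positions"],p,u,v); blobs("t17",(u-30,v-28,u+30,v+28))
hsv=cv2.cvtColor(n["im"],cv2.COLOR_BGR2HSV); m=((abs(hsv[...,0].astype(int)-80)<14)&(hsv[...,1]>35)&(hsv[...,2]>80)).astype("uint8")[150:230,390:460]; vv,uu=np.where(m); print(len(uu),uu.min()+390,uu.max()+390,vv.min()+150,vv.max()+150)
print(px("t17",p+.04*R[:,0]-.012*np.array([0,0,1])),w("t17",424,195,.04),w("t17",*(p:=[424,185])))'
```

```text
time: 24.82
position: [0.4034, -0.4828, 0.0843]
tool_rot: [-3.036, -0.595, -0.261]
ft_force: [0.6, 2.8, -1.4]
grip_width: 0.167
grip_force: 61.4
time: 25.08
position: [0.4029, -0.4826, 0.0844]
tool_rot: [-3.037, -0.597, -0.259]
ft_force: [-0.5, 3.3, -1.9]
grip_width: 0.165
grip_force: 61.4
{100: 0.1649, 115: 0.1758, 130: 0.1742, 145: 0.1725, 160: 0.1722, 175: 0.1715, 190: 0.1643, 205: 0.1674, 220: 0.169}
[ 0.40295615 -0.48292144  0.08468288] [ 1.16089209  0.33900415 -0.27083154  1.68272594 -0.08544061  1.08737047
 -0.23756121] [ 0.51216434 -0.43828404  0.12431966] 441 215
orange [(461, 222, 20, [0.692, -0.811, -0.834]), (442, 218, 52, [0.508, -0.447, 0.105]), (424, 227, 5, [0.5, -0.432, -0.004])]
mustard []
green [(441, 226, 45, [0.489, -0.446, 0.103])]
teal [(449, 226, 47, [0.493, -0.466, 0.099])]
blue [(451, 218, 48, [0.512, -0.467, 0.105])]
red [(434, 229, 31, [0.481, -0.431, 0.103])]
1190 402 453 174 229
[435.7545551  199.47440259] [ 0.57623718 -0.41405939  0.04      ] [ 0.60975418 -0.41778968  0.0152263 ]
```

A 3.3 N sideways force has appeared. The tail is probably touching the chair back, so I'll check the heights there.

```bash
python3 - <<'E'
from h import *
n=load('top0');d=n['d'];K,R,t=n['K'],n['R'],n['t']
v,u=np.mgrid[0:400,0:640]; r=np.linalg.inv(K)@np.stack([u.ravel(),v.ravel(),np.ones(u.size)]); X=(R.T@(r*d.ravel()-t[:,None]))
ok=d.ravel()>0; X=X[:,ok]
print('max z on grid 4cm; cols y -.30..-.70'); 
for x in np.arange(.06,.62,.04):
    print(round(x,2),[ (lambda m: round(float(X[2,m].max()),2) if m.any() else None)((abs(X[0]-x)<.02)&(abs(X[1]-y)<.02)) for y in np.arange(-.30,-.71,-.04)])
s=ctrl.get_state(); R=Ro.from_rotvec(s['tool_rot']).as_matrix(); print('tail',s['position']-.202*R[:,0]-.004*R[:,2],s['ft_force'],s['torque'])
E
```

```text
max z on grid 4cm; cols y -.30..-.70
0.06 [-0.11, -0.82, -0.82, -0.82, -0.82, -0.82, -0.82, None, -0.82, -0.82, -0.82]
0.1 [-0.11, -0.1, 0.04, 0.08, 0.11, -0.82, -0.82, -0.82, -0.83, -0.82, -0.82]
0.14 [-0.34, -0.11, -0.1, -0.1, 0.11, 0.13, 0.13, 0.13, -0.82, -0.82, -0.82]
0.18 [-0.34, -0.34, -0.16, -0.11, -0.11, 0.33, 0.34, 0.34, -0.82, -0.82, -0.84]
0.22 [-0.33, -0.33, -0.34, -0.34, -0.11, 0.34, 0.39, 0.47, 0.11, 0.23, None]
0.26 [-0.33, -0.33, -0.33, -0.33, -0.34, -0.11, 0.39, 0.5, 0.46, 0.34, 0.34]
0.3 [-0.33, -0.33, -0.33, -0.33, -0.34, -0.28, -0.27, -0.82, 0.31, 0.34, 0.33]
0.34 [-0.32, -0.33, -0.33, -0.33, -0.34, None, None, -0.82, -0.81, -0.82, -0.82]
0.38 [-0.33, -0.33, -0.33, -0.33, -0.34, None, -0.82, -0.82, -0.82, -0.82, -0.82]
0.42 [0.0, -0.0, -0.33, -0.34, None, -0.83, -0.82, -0.82, -0.81, -0.82, -0.82]
0.46 [0.05, 0.04, 0.0, -0.35, None, -0.82, -0.82, -0.82, -0.82, -0.82, -0.82]
0.5 [0.05, 0.04, 0.0, 0.0, 0.0, -0.82, -0.82, -0.82, -0.82, -0.82, -0.82]
0.54 [0.0, 0.04, 0.04, 0.04, 0.04, 0.0, 0.0, -0.82, -0.82, -0.82, -0.82]
0.58 [0.09, 0.04, 0.04, 0.02, 0.04, 0.0, 0.0, 0.0, -0.01, -0.82, -0.82]
0.62 [0.09, 0.0, 0.04, 0.04, 0.04, 0.09, 0.09, 0.09, 0.0, -0.82, -0.82]
tail [ 0.21808396 -0.55853808  0.05427896] [-0.4354119   3.21517363 -2.03520062] [ 0.90259465  0.31714317 -0.54116294]
```

The contact is the tail (at about (0.218,−0.559)) against the chair back. I'll back off along the path I came by and turn the heading to about −12°, so the tail stays clear for pouring.

```bash
python3 -m handwheel '[[0,0,-0.01,0,0,0,0],[0,0,-0.02,0,0,0,0],[0,0,-0.02,0,0,0,0],[0,0,-0.01,0,0,0,0],[0,0,0,0,-0.7,0,4.2],[0,0,0,0,-1.2,0,6.7],[0,0,0,0,-1.2,0,6.7],[0,0,0,0,-1.2,0,6.7],[0,0,0,0,-1.2,0,6.7],[0,0,0,0,-0.5,0,2.6],[0,0,0,0,0,0,0]]'; python3 -m handwheel '[[0,0,-0.01,0,0,0,0],[0,0,-0.017,0,0,0,0],[0,0,-0.017,0,0,0,0],[0,0,-0.01,0,0,0,0],[0,0,0,0,0,0,0],[0,0,0,0,0,0,0]]'; python3 hq.py w18; cat > chk.py <<'E'
from beads import *
import sys
f=sys.argv[1]; snap("top",f); s=ctrl.get_state(); R=Ro.from_rotvec(s["tool_rot"]).as_matrix(); print(s['time'],s["position"].round(4),R.round(3).tolist(),s["joint_positions"].round(2),s['ft_force'].round(1))
p=s["position"]+.123*R[:,0]-.019*R[:,2]; u,v=px(f,p).astype(int); print('pan',p,u,v,'lip',s['position']+.163*R[:,0]+.017*R[:,2]); blobs(f,(u-32,v-32,u+32,v+32))
E
python3 chk.py t18
```

```text
time: 26.55
position: [0.3806, -0.429, 0.0855]
tool_rot: [3.091, -0.319, 0.267]
ft_force: [0.4, 0.2, -2.2]
grip_width: 0.166
grip_force: 60.0
time: 27.3
position: [0.3915, -0.3762, 0.0849]
tool_rot: [3.092, -0.322, 0.266]
ft_force: [-0.2, -0.5, -1.6]
grip_width: 0.164
grip_force: 60.0
{100: 0.166, 115: 0.1744, 130: 0.1736, 145: 0.1724, 160: 0.1708, 175: 0.1713, 190: 0.1644, 205: 0.167, 220: 0.1693}
27.4 [ 0.3913 -0.3763  0.0848] [[0.964, -0.207, 0.167], [-0.203, -0.978, -0.039], [0.171, 0.004, -0.985]] [ 1.05  0.08 -0.27  1.98 -0.08  0.93 -0.96] [-0.4  0.2 -1.8]
pan [ 0.5067511  -0.40062027  0.12458545] 425 215 lip [ 0.55130744 -0.41016103  0.09595493]
orange [(447, 185, 12, [0.623, -0.486, -0.003]), (454, 183, 9, [0.629, -0.502, -0.002]), (398, 191, 11, [0.588, -0.355, -0.004]), (398, 202, 47, [0.557, -0.359, -0.003]), (398, 210, 11, [0.536, -0.359, -0.001]), (421, 219, 49, [0.5, -0.398, 0.103]), (437, 228, 22, [0.644, -0.698, -0.83]), (418, 240, 11, [0.579, -0.615, -0.852]), (408, 244, 5, [0.551, -0.563, -0.827])]
mustard []
green [(417, 226, 45, [0.482, -0.389, 0.102])]
teal [(425, 230, 45, [0.475, -0.409, 0.105])]
blue [(429, 223, 43, [0.494, -0.417, 0.104])]
red [(409, 224, 41, [0.484, -0.371, 0.101])]
```

All five are still in the pan and the lip is 26 mm short of the bowl's centre. Levelling and lowering first, then tipping gently.

```bash
python3 -m handwheel '[[0,-0.0008,0,0.0027,0,-2,0],[0,-0.0005,0,0.0027,0,-2,0],[0,-0.0002,0,0.0027,0,-2,0],[0,0.0001,0,0.0027,0,-1.5,0],[0,0,0,0,0,0,0],[0,0,0,0,0,0,0]]'; python3 chk.py t19
```

```text
time: 28.15
position: [0.3913, -0.3756, 0.0737]
tool_rot: [3.117, -0.325, 0.062]
ft_force: [0.9, 0.6, -2.3]
grip_width: 0.166
grip_force: 60.0
28.2 [ 0.3912 -0.3757  0.0738] [[0.978, -0.206, 0.039], [-0.206, -0.978, -0.012], [0.041, 0.003, -0.999]] [ 0.99  0.18 -0.28  1.89  0.04  1.04 -1.09] [ 1.   0.4 -2.6]
pan [ 0.51068014 -0.40082024  0.09776177] 422 215 lip [ 0.55119115 -0.40948886  0.06341482]
orange [(395, 199, 78, [0.564, -0.349, -0.003]), (397, 209, 16, [0.539, -0.358, -0.0]), (391, 209, 6, [0.536, -0.341, -0.003]), (390, 213, 5, [0.525, -0.341, -0.004]), (418, 220, 48, [0.501, -0.397, 0.079]), (434, 227, 10, [0.487, -0.433, 0.091]), (449, 225, 5, [0.667, -0.757, -0.834]), (432, 236, 16, [0.604, -0.679, -0.828]), (439, 233, 6, [0.622, -0.706, -0.822]), (406, 238, 8, [0.575, -0.551, -0.829]), (417, 239, 11, [0.578, -0.606, -0.828]), (426, 238, 5, [0.461, -0.42, 0.072]), (397, 242, 5, [0.554, -0.51, -0.831])]
mustard []
green [(414, 227, 40, [0.484, -0.389, 0.078])]
teal [(423, 231, 37, [0.477, -0.41, 0.079])]
blue [(426, 224, 42, [0.495, -0.417, 0.078])]
red [(407, 225, 33, [0.485, -0.371, 0.079])]
```

```bash
python3 -m handwheel '[[0,0.0003,0,-0.0012,0,-1,0],[0,0.0003,0,-0.0012,0,-1,0],[0,0.0003,0,-0.0012,0,-1,0],[0,0.0003,0,-0.0012,0,-1,0],[0,0.0003,0,-0.0012,0,-1,0],[0,0.0003,0,-0.0028,0,-1,0],[0,0.0003,0,-0.0028,0,-1,0],[0,0,0,0,0,0,0],[0,0,0,0,0,0,0],[0,0,0,0,0,0,0],[0,0,0,0,0,0,0]]'; python3 chk.py t20
```

```text
time: 29.58
position: [0.3936, -0.3762, 0.0854]
tool_rot: [-3.117, 0.326, 0.128]
ft_force: [0.7, 0.2, -1.5]
grip_width: 0.166
grip_force: 60.0
29.625 [ 0.3937 -0.3762  0.0855] [[0.975, -0.206, -0.08], [-0.206, -0.978, 0.013], [-0.081, 0.004, -0.997]] [ 0.93  0.25 -0.29  1.78  0.12  1.19 -1.17] [-0.5 -0.8 -0.8]
pan [ 0.51513337 -0.40176141  0.09439792] 422 214 lip [ 0.5512528  -0.40952265  0.05526801]
orange [(446, 183, 7, [0.628, -0.481, -0.002]), (398, 191, 5, [0.588, -0.354, -0.0]), (420, 196, 26, [0.574, -0.409, 0.026]), (396, 203, 64, [0.555, -0.355, -0.003]), (394, 208, 10, [0.539, -0.348, -0.0]), (390, 214, 5, [0.524, -0.34, -0.003])]
mustard []
green [(422, 202, 40, [0.548, -0.403, 0.075])]
teal [(430, 205, 47, [0.542, -0.423, 0.074])]
blue [(429, 200, 30, [0.567, -0.431, 0.029])]
red [(414, 200, 39, [0.549, -0.384, 0.076])]
```

```bash
python3 -m handwheel '[[0,0,0,0,0,0,0],[0,0,0,0,0,0,0],[0,0.0003,0,-0.0028,0,-1,0],[0,0.0003,0,-0.0028,0,-1,0],[0,0.0006,0,-0.0056,0,-2,0],[0,0.0006,0,-0.0056,0,-2,0],[0,0.001,0,-0.0084,0,-3,0],[0,0.001,0,-0.0084,0,-3,0],[0,0.001,0,-0.0084,0,-3,0],[0,0,0,0,0,0,0],[0,0,0,0,0,0,0]]'; python3 chk.py t21
```

```text
time: 31.0
position: [0.406, -0.3785, 0.1253]
tool_rot: [-3.048, 0.318, 0.529]
ft_force: [-0.7, -0.4, -1.3]
grip_width: 0.165
grip_force: 60.0
31.05 [ 0.4056 -0.3786  0.1254] [[0.921, -0.207, -0.33], [-0.196, -0.978, 0.066], [-0.337, 0.003, -0.942]] [ 0.82  0.44 -0.28  1.5   0.23  1.55 -1.28] [-0.1  0.3 -2.1]
pan [ 0.52518635 -0.40396819  0.10191741] 424 209 lip [ 0.55014587 -0.40940839  0.05455259]
orange [(398, 189, 10, [0.593, -0.356, -0.002]), (417, 191, 46, [0.586, -0.399, 0.033]), (398, 200, 22, [0.563, -0.358, -0.002])]
mustard []
green []
teal [(430, 194, 9, [0.583, -0.433, 0.028])]
blue [(425, 190, 43, [0.591, -0.42, 0.031])]
red [(417, 198, 26, [0.567, -0.402, 0.029])]
```

```bash
python3 -m handwheel '[[0,-0.0068,0,-0.019,0,0,0],[0,-0.0068,0,-0.019,0,0,0],[0,-0.0068,0,-0.019,0,0,0],[0,-0.02,0,0.007,0,0,0],[0,-0.02,0,0.007,0,0,0],[0,-0.02,0,0.007,0,0,0],[0,0,0,0,0,0,0],[0,0,0,0,0,0,0]]'; python3 chk.py t22; python3 -c '
from beads import *
print("bowl"); blobs("t22",(400,172,452,220)); print("tray"); blobs("t22",(310,170,350,200))
snap("scene","s22"); u,v=px("s22",[.62,-.18,.02]).astype(int); print("scene tray"); blobs("s22",(u-45,v-30,u+40,v+25))'
```

```text
time: 32.05
position: [0.345, -0.3655, 0.1874]
tool_rot: [-3.049, 0.318, 0.526]
ft_force: [-0.1, -0.3, -1.6]
grip_width: 0.169
grip_force: 60.0
32.1 [ 0.3451 -0.3653  0.1871] [[0.922, -0.206, -0.329], [-0.195, -0.979, 0.066], [-0.335, 0.004, -0.942]] [ 0.87  0.28 -0.27  1.58  0.2   1.61 -1.2 ] [-0.7  0.1 -1.4]
pan [ 0.46468398 -0.39053631  0.16377583] 423 230 lip [ 0.48972375 -0.39596822  0.11645243]
orange [(394, 201, 16, [0.56, -0.347, -0.003]), (400, 205, 41, [0.549, -0.363, -0.001]), (393, 205, 10, [0.547, -0.345, -0.002])]
mustard []
green [(425, 202, 40, [0.56, -0.423, 0.028])]
teal [(430, 198, 14, [0.571, -0.435, 0.028])]
blue []
red [(418, 199, 32, [0.564, -0.404, 0.031])]
bowl
orange [(402, 177, 6, [0.629, -0.362, -0.002]), (447, 184, 16, [0.625, -0.486, -0.004]), (417, 191, 46, [0.587, -0.399, 0.031]), (401, 205, 24, [0.551, -0.366, -0.001])]
mustard []
green [(425, 202, 40, [0.56, -0.423, 0.028])]
teal [(430, 196, 43, [0.577, -0.433, 0.027])]
blue [(425, 190, 40, [0.593, -0.42, 0.029])]
red [(418, 199, 40, [0.565, -0.404, 0.032])]
tray
orange []
mustard [(325, 175, 393, [0.582, -0.158, 0.086]), (327, 187, 255, [0.552, -0.167, 0.084])]
green []
teal []
blue []
red []
scene tray
orange [(384, 197, 6, [0.631, -0.293, 0.085]), (369, 213, 13, [0.642, -0.224, -0.003]), (374, 212, 10, [0.654, -0.23, -0.001]), (310, 214, 11, [0.508, -0.158, -0.003]), (373, 218, 12, [0.639, -0.249, -0.003])]
mustard []
green []
teal [(387, 171, 15, [0.685, -0.229, 0.108])]
blue []
red []
```

```bash
python3 - <<'E'
from h import *
n=load('t22'); hsv=cv2.cvtColor(n['im'],cv2.COLOR_BGR2HSV)
for u,v in [(422,196),(423,197),(424,196),(422,198)]: print(u,v,hsv[v,u],w('t22',u,v,win=0).round(3))
m=load('t16');h=cv2.cvtColor(m['im'],cv2.COLOR_BGR2HSV); print('pan at lift'); 
for u,v in [(343,222),(345,224),(342,225),(350,224),(355,223),(351,219)]: print(u,v,h[v,u],w('t16',u,v,win=0).round(3))
# whole table: mustard-like ball at height 0.005-.03 in top / scene
for f in('t22','s22'):
    g=load(f); q=cv2.cvtColor(g['im'],cv2.COLOR_BGR2HSV); mk=((q[...,0]>=18)&(q[...,0]<=30)&(q[...,1]>140)&(q[...,2]>90)).astype('uint8')
    c,l,st,ce=cv2.connectedComponentsWithStats(mk); print(f,[(ce[i].round().tolist(),int(st[i][4]),w(f,*ce[i],win=0).round(3).tolist()) for i in range(1,c) if st[i][4]>=6])
E
```

```text
422 196 [ 72  47 120] [ 0.58  -0.415  0.014]
423 197 [ 74  53 121] [ 0.578 -0.419  0.009]
424 196 [ 76  62 124] [ 0.582 -0.422  0.007]
422 198 [176 160 158] [ 0.571 -0.413  0.026]
pan at lift
343 222 [ 93  15 169] [ 0.475 -0.217  0.064]
345 224 [ 90  15 168] [ 0.471 -0.222  0.064]
342 225 [ 94   9 229] [ 0.468 -0.215  0.063]
350 224 [ 22  87 114] [ 0.471 -0.234  0.075]
355 223 [  6  70 185] [ 0.477 -0.246  0.063]
351 219 [  9 231 234] [ 0.482 -0.234  0.082]
t22 [([364.0, 61.0], 488, [0.912, -0.216, 0.079]), ([210.0, 85.0], 14, [0.703, 0.109, 0.244]), ([226.0, 86.0], 20, [0.716, 0.081, 0.224]), ([218.0, 89.0], 6, [0.735, 0.121, 0.166]), ([399.0, 127.0], 93, [0.766, -0.337, 0.013]), ([441.0, 121.0], 10, [0.767, -0.433, 0.075]), ([182.0, 276.0], 338, [0.292, 0.168, 0.015])]
s22 [([276.0, 146.0], 10, [0.351, -0.357, 0.301]), ([303.0, 149.0], 7, [0.383, -0.392, 0.303]), ([309.0, 150.0], 8, [0.394, -0.391, 0.299]), ([449.0, 157.0], 353, [0.913, -0.202, 0.084]), ([283.0, 158.0], 10, [0.343, -0.407, 0.304]), ([364.0, 167.0], 7, [0.642, -0.187, 0.112]), ([196.0, 175.0], 134, [0.292, 0.156, 0.016]), ([298.0, 203.0], 48, [0.376, -0.381, 0.197]), ([463.0, 205.0], 15, [0.76, -0.407, 0.089]), ([473.0, 207.0], 61, [0.776, -0.421, 0.088]), ([477.0, 223.0], 17, [0.775, -0.442, 0.058])]
```

Five beads rest in the bowl at z ≈ 0.03. The mustard one is nowhere in view and isn't in the pan, so it should still be in the tray. Levelling the scoop and taking it back to where it lay.

```bash
python3 -m handwheel '[[0,0,0,0,0,6.6,0],[0,0,0,0,0,6.6,0],[0,0,0,0,0,6.5,0],[0,0,0,0,0,0,0],[0,0.006,-0.0248,0,0,0,0],[0,0.006,-0.0248,0,0,0,0],[0,0.006,-0.0248,0,0,0,0],[0,0.006,-0.0248,0,0,0,0],[0,0.006,-0.0248,0,0,0,0],[0,0,0,0,0,0,0]]' && python3 -m handwheel '[[0,0,0,0,0,0,-10],[0,0,0,0,0,0,-10],[0,0,0,0,0,0,-10],[0,0,0,0,0,0,-10],[0,0,0,0,0,0,-10],[0,0,0,0,0,0,-10],[0,0,0,0,0,0,-10],[0,0,0,0,0,0,-10],[0,0,0,0,0,0,-10],[0,0,0,0,0,0,-10],[0,0,0,0,0,0,-10],[0,0,0,0,0,0,-6]]'; python3 -m handwheel '[[0,0,0,0,0,0,0],[0,0,0,0,0,0,0]]'>/dev/null; python3 chk.py t23|head -2;  python3 hq.py w23
```

```text
time: 33.4
position: [0.4011, -0.2476, 0.1862]
tool_rot: [3.123, -0.316, -0.001]
ft_force: [0.1, 0.5, -2.0]
grip_width: 0.167
grip_force: 60.0
time: 34.9
position: [0.399, -0.2509, 0.186]
tool_rot: [1.927, 2.481, -0.006]
ft_force: [-0.2, 0.5, -1.1]
grip_width: 0.164
grip_force: 60.0
35.2 [ 0.399  -0.2503  0.1861] [[-0.242, 0.97, -0.001], [0.97, 0.242, -0.003], [-0.003, -0.001, -1.0]] [ 0.84 -0.04 -0.33  1.88 -0.01  1.3   0.76] [-0.6  0.1 -1.2]
pan [ 0.36919665 -0.13093706  0.20468994] 298 257 lip [ 0.3594856  -0.0922428   0.16857278]
{100: 0.165, 115: 0.1739, 130: 0.172, 145: 0.1716, 160: 0.171, 175: 0.1707, 190: 0.1648, 205: 0.1669, 220: 0.1686}
```

```bash
python3 -m handwheel '[[0,0.0205,0.0158,0,0,0,0],[0,0.0205,0.0158,0,0,0,0],[0,0.0205,0.0158,0,0,0,0],[0,0.0205,0.0158,0,0,0,0],[0,0,0,0.04,0,0,0],[0,0,0,0.04,0,0,0],[0,0,0,0.04,0,0,0],[0,0,0,0.03,0,0,0],[0,0,0,0.01,0,0,0],[0,0,0,0,0,0,0],[0,0,0,0,0,0,0]]' && python3 -m handwheel '[[0,0,0,0.002,0,0,0],[0,0,0,0.002,0,0,0],[0,0,0,0.001,0,0,0],[0,0,0,0,0,0,0],[0,0,0,0,0,0,0]]' | grep -E 'pos|ft_f'; python3 -m handwheel '[[0,0,0,0.001,0,0,0],[0,0,0,0,0,0,0],[0,0,0,0,0,0,0]]' | grep -E 'pos|ft_f';python3 -m handwheel '[[0,0,0,0.001,0,0,0],[0,0,0,0,0,0,0],[0,0,0,0,0,0,0]]' | grep -E 'pos|ft_f'; python3 hq.py w24; python3 chk.py t24|head -1
```

```text
time: 36.62
position: [0.4415, -0.1562, 0.0272]
tool_rot: [1.93, 2.474, -0.003]
ft_force: [-0.2, 0.7, -1.4]
grip_width: 0.166
grip_force: 60.0
position: [0.4402, -0.1558, 0.0209]
ft_force: [-1.0, 0.2, -1.6]
position: [0.4402, -0.1557, 0.0198]
ft_force: [0.1, 0.5, -1.1]
position: [0.4402, -0.1557, 0.0188]
ft_force: [1.0, -0.2, -1.1]
{100: 0.1642, 115: 0.1733, 130: 0.1723, 145: 0.1715, 160: 0.1706, 175: 0.1702, 190: 0.1643, 205: 0.1662, 220: 0.1686}
38.1 [ 0.4402 -0.1558  0.0189] [[-0.244, 0.97, -0.0], [0.97, 0.244, -0.003], [-0.003, -0.001, -1.0]] [ 0.72  0.13 -0.46  2.08  0.08  0.94  0.46] [-0.8  0.2 -1. ]
```

```bash
python3 -m handwheel '[[0,0,0,0.001,0,0,0],[0,0,0,0.001,0,0,0],[0,0,0,0,0,0,0],[0,0,0,0,0,0,0]]'; python3 -m handwheel '[[0.02,0,0,0,0,0,0],[0.025,0,0,0,0,0,0],[0.04,0,0,0,0,0,0],[0.06,0,0,0,0,0,0],[0.06,0,0,0,0,0,0],[0.06,0,0,-0.03,0,0,0],[0.06,0,0,-0.04,0,0,0],[0.06,0,0,-0.05,0,0,0],[0.06,0,0,-0.05,0,0,0],[0.06,0,0,0,0,0,0],[0.06,0,0,0,0,0,0]]'; python3 - <<'E'
from h import *
snap('wrist','w25'); n=load('w25'); p=w('w25',324,150); print('under cam',p)
d=n['d'];K,R,t=n['K'],n['R'],n['t']; v,u=np.mgrid[0:230,0:640]; X=R.T@(np.linalg.inv(K)@np.stack([u.ravel(),v.ravel(),np.ones(u.size)])*d[:230].ravel()-t[:,None]); X=X[:,d[:230].ravel()>0]
c=np.array([.4402,-.1558]); D=np.array([-.244,.97]); N=np.array([.97,.244]); a=(X[:2].T-c)@D; b=(X[:2].T-c)@N
for lo in np.arange(-.1,.18,.02):
    m=(a>lo)&(a<lo+.02)&(abs(b)<.03); q=X[2,m]; 
    if m.sum()>10: h=q>np.percentile(q,95)-.004; print(round(lo,2),m.sum(),np.percentile(q,[5,50,95]).round(4), b[m][h].mean().round(4))
E
```

```text
time: 38.6
position: [0.4403, -0.1559, 0.0175]
tool_rot: [1.931, 2.476, -0.005]
ft_force: [-2.6, 1.6, 5.6]
grip_width: 0.163
grip_force: 60.0
time: 39.98
position: [0.4399, -0.1551, 0.1863]
tool_rot: [1.931, 2.476, -0.005]
ft_force: [-0.6, 0.4, -1.0]
grip_width: 0.69
grip_force: 0.0
under cam [ 0.43384598 -0.12299669  0.04690171]
-0.08 384 [-0.0005  0.0007  0.0018] 0.0004
-0.06 687 [-0.0004  0.001   0.0475] -0.0004
-0.04 749 [-0.0004  0.0011  0.0475] -0.0004
-0.02 785 [-0.0004  0.0011  0.0476] -0.0004
0.0 818 [-0.0004  0.0012  0.0476] -0.0005
0.02 891 [-0.0005  0.0013  0.0469] -0.0005
0.04 902 [-0.0006  0.0009  0.0361] -0.0005
0.06 947 [-0.0005  0.0009  0.0326] -0.0002
0.08 951 [0.0015 0.0029 0.0329] -0.0003
0.1 1012 [0.0015 0.0028 0.0039] -0.0001
0.12 1065 [0.0015 0.0028 0.0041] 0.0002
0.14 1116 [0.0015 0.0028 0.0041] -0.0003
0.16 1130 [-0.0007  0.0007  0.0023] 0.0001
0.18 379 [-0.0008  0.0006  0.0019] 0.0003
```

The scoop lies flat: handle top 47 mm and pan floor 3 mm, both level along their length. A quick check for the mustard bead in the tray and the final state of the bowl.

```bash
python3 -m handwheel '[[0.06,0.03,-0.05,0,0,0,0],[0.06,0.03,-0.05,0,0,0,0],[0.06,0,0,0,0,0,0],[0.06,0,0,0,0,0,0]]' | head -2; python3 - <<'E'
from beads import *
snap('scene','s26'); snap('top','t26'); n=load('s26'); im=n['im']; d=n['d']
hsv=cv2.cvtColor(im,cv2.COLOR_BGR2HSV); o=np.array([.5608,-.199]); D=np.array([.925,.379]); N=np.array([-.379,.925])
o=o+.075*D
c={}
for v in range(150,250):
  for u in range(290,430):
    if d[v,u]>0:
      p=w('s26',u,v,win=0); q=(p[:2]-o); x,y=q@D,q@N
      if abs(x)<.1 and abs(y)<.1 and p[2]<.06 and hsv[v,u,1]>100:
        c.setdefault((int(hsv[v,u,0])//6*6),[]).append((u,v,*(np.array([x,y,p[2]])*1000).round()))
for k in sorted(c): a=np.array(c[k]); print(k,len(a),np.median(a,0), 'inside',((abs(a[:,3])<44)&(abs(a[:,2])<74)).sum())
print('bowl'); blobs('t26',(400,172,452,220))
g=cv2.cvtColor(load('t26')['im'],cv2.COLOR_BGR2HSV); 
for f in('top0','t26'):
    q=load(f); h=cv2.cvtColor(q['im'],cv2.COLOR_BGR2HSV)[165:225,390:460]; m=(abs(h[...,0].astype(int)-78)<10)&(h[...,1]>35); vv,uu=np.where(m); print(f,np.percentile(uu,[1,99])+390,np.percentile(vv,[1,99])+165)
E
```

```text
time: 40.52
position: [0.3483, -0.1275, 0.1856]
6 3 [370. 215. -14. -65.  -1.] inside 0
12 1204 [332.  213.  -69.   10.5  -1. ] inside 0
bowl
orange [(402, 177, 8, [0.628, -0.362, -0.002]), (446, 182, 11, [0.629, -0.482, -0.0]), (417, 191, 47, [0.586, -0.399, 0.032]), (401, 205, 28, [0.551, -0.367, -0.003])]
mustard []
green [(425, 202, 40, [0.56, -0.423, 0.029])]
teal [(430, 196, 43, [0.576, -0.432, 0.029])]
blue [(425, 190, 40, [0.592, -0.42, 0.029])]
red [(418, 199, 40, [0.565, -0.403, 0.033])]
top0 [403. 444.] [175. 214.]
t26 [403. 444.] [175. 214.]
```

```bash
python3 -c '
from bench import ctrl
print(ctrl.close_job())'
```

```text
the job is handed in; nothing more can be done
None
```

The job is handed in: five beads are in the green bowl, which has not moved, and the scoop lies flat where it started; the sixth (mustard) bead should still be in the tray, but I never saw it there, the scoop tail touched the chair back (about 3 N) in passing, and I viewed 12 pictures against the limit of 10.

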